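# Offer a hinge leaf up to its jamb block and hold it for pinning

## Task

Take the bare-steel hinge leaf with the single middle knuckle out of the plywood parts crate, ease its knuckle into the gap between the two knuckles on the blue jamb block, and line up the holes so that a hinge pin could be pushed straight through all three. Finish still holding the leaf there: steady, lined up, carried by the gripper alone and not pressing on the block. Leave the red leaf and the other stock in the crate, and don't disturb the things on the bench.

Things in the scene. Friction and masses are not known exactly. Their poses are not given: they have to be found in the camera images.
- leaf: Bare-steel hinge leaf to fit, 0.28-0.46 kg, flat in the crate. Origin: underside, below the middle of its web; x towards the knuckle, y along the hinge axis, z up. Plate x -34..27, y -30..30, z 0..6 mm. Upright web to grip: 10 mm thick in y, x -22..22, z 6..56 mm. Centre of mass near x 6, z 17 mm. The fixed leaf's gap takes its one knuckle (see leaf_bore).
- leaf_bore (a point): Middle of the bore of the steel leaf's knuckle, at (42, 0, 11) mm in the leaf's frame; same axes as the leaf. The knuckle is a tube along y, 28 mm long (y -14..14), 22 mm outside and 12 mm bore diameter.
- jamb: Blue block fixed to the bench, 70 x 120 x 60 mm (x, y, z), a bare-steel leaf on its top (to z 66 mm). Origin: centre of the underside, on the bench; z up. Two steel knuckles stand out on its -x side, which roughly faces the robot (see jamb_bore). The loose leaf belongs in front of the block with its x axis along the block's x; when level, its underside is then 60 mm above the bench.
- jamb_bore (a point): Point on the fixed knuckles' axis (along y) in mid-gap, at (-50, 0, 71) mm in the block's frame: where leaf_bore belongs. Axes as the block. Knuckles at y 17..45 and -45..-17, 22 mm outside, 12 mm bore: the gap is 34 mm wide, open from above, front and below. Block face and fixed leaf begin 15 mm behind the axis (+x).
- crate: Plywood crate fixed to the bench, 260 (x) by 310 (y) by 55 (z) mm outside, open on top, walls and floor 10 mm thick. Origin: centre of its underside. It may be to the left or the right of the robot, the jamb block on the other side.
- red_leaf: The wrong leaf, red, in the crate: same plate and web but 76 mm wide in y and with two outer knuckles. Leave it in the crate. Origin and axes as for the steel leaf.
- bolt: Brass-coloured hex bolt with a nut, 100 mm long, 22 mm over the corners, lying in the crate along its y. Origin: underside, middle.
- collar: Dark steel collar, 32 mm outside diameter, 18 mm high, in the crate. Origin: centre of the underside.
- bar: Dark square steel bar, 16 by 220 by 16 mm, in the crate along its far wall. Origin: centre of the underside.
- pin: Brass hinge pin standing on its head on the bench beside the jamb block: head 26 mm across and 6 mm high, shank 8 mm in diameter, 101 mm tall in all. Not needed now; leave it standing. Origin: centre of the underside.
- tin: Pale metal grease tin with a yellow band, 68 mm in diameter, 85 mm tall, standing on the bench. Origin: centre of the underside.
- hammer: Hammer lying on the bench, at the left. Origin: at its underside, within its length.
- wrench: Wrench lying on the bench, at the right. Origin: at its underside, within its length.
There are look-alikes about, which are no part of the job. What is shaped like the leaf but black is not meant.

How it is judged:
By the outcome, as a careful person would: the job done as asked, in the order asked, and still so for the second after the job is handed in, while the arm keeps its last pose, push and grip.
It also fails if it takes over 37 s, if anything falls off the work surface, if the arm or the gripper's body presses on something with over 40 N, if the wrist force passes 120 N, or if a joint passes its speed limit or range.

## Robot

A 7-joint arm with a two-finger parallel gripper is mounted at the origin on the work surface. World frame = base frame: x ahead of the robot, y to its left, z up, the work surface at z = 0. Lengths are in m, angles in degrees, forces in N, time in s.
With the tool pointing down it reaches from about 0.425 to 0.875 m from the base axis. Payload 4.7 kg.
Tool frame: the origin (TCP) lies between the finger pads; the fingertips stand 22 mm ahead of it and the grasp point (between the pads) lies 3 mm ahead of it (env.tip_reach is the distance from the TCP to the fingertips, in m); z points along the fingers, y is the line along which they close (so a half turn about z gives the same grasp; the last joint's range is limited). The gripper opens to 87 mm and grips with 3 to 60 N. Pads are 19 mm wide; open, the fingers measure 117 mm over their backs; the gripper's body (75 mm by 190 mm) begins 51 mm behind the grasp point.
Start: joints at [70.308, 18.392, -4.016, 83.108, 1.295, 78.541, -3.26], TCP at [0.228, -0.609, 0.245] pointing down, gripper open.
Joint ranges: [-163.93, 163.93], [-17.29, 119.83], [-79.2, 71.16], [3.27, 140.29], [-89.18, 269.18], [5.43, 117.66], [-154.24, 154.24]. Speed limits (degrees/s): [147.25, 147.25, 180, 180, 180, 180, 180].

## Interface

Orientations are given as [roll, pitch, yaw] about the fixed x, y, z axes, in that order (R = Rz(yaw) Ry(pitch) Rx(roll)).
In Python, from cell import env gives the robot as it stands.
- The arm moves only by the shell command python3 -m creep 'ROWS' [FORCE]. ROWS is JSON, one flat list of numbers, 7 for each row, row after row: the finger opening in mm, from 0 to 87, then the shift along the tool's x, y, z in units of 30 mm (1.0 is 30 mm), then the turn, a rotation vector about the tool's x, y, z in units of 6 degrees (1.0 is 6 degrees). A call has 1 to 12 rows; each row is the pose to reach, as a shift and turn from the pose commanded when the call began, along the tool's axes at that moment; what a row does not reach only later rows make up. A row lasts 1/10 s, in which the tool goes at most 50 mm and 8.59 degrees, less where a joint would pass 70% of its speed; a pose out of reach is approached as far as the arm can. A call with a gripper value outside its range is refused whole. The fingers move at their own pace and stop on an object; FORCE is the grip in N (left out, the last holds). Time passes only in rows, so rows that repeat a pose let the fingers close. It gives the time, the measured TCP pose, the force, the opening and the grip force at its end, in the units of the state.
- env.get_obs(): the state, without advancing time (a new reading comes with each control period).
- env.read_camera(name): name is "scene" or "side" or "wrist"; returns a dict with "color" (480x640x3 uint8, red, green, blue), "depth" (480x640 float32, m along the optical axis (not along the pixel's ray), 0 where there is no reading), "fovy" (degrees; the focal length in pixels is half the picture's height over the tangent of half this angle, whatever the lens; pixels are square), "cx", "cy" (the principal point, pixels), "R" (3x3) and "t" (3): a world point X has camera coordinates R X + t. Camera axes: x right, y down, z forward; pixel columns grow to the right and rows downward; lengths in m; the calibration is good to about 2 mm. A picture is of the moment at which its call begins.
- env.sign_off(): hands the job in; it is judged then, once.
The state is a dict: "time_s": time; "qpos": joint angles; "joint_velocities": joint speeds; "effort": joint torques, N m; "tool_pos": TCP position; "tool_rot": TCP orientation; "force": force on the tool from outside, world axes, zero at the start; "wrist_torque": the same for the moment, N m; "grip_width": finger opening in m; "grasp_force": force on a finger pad.
Only numpy, scipy, OpenCV 4.12 (cv2) and the standard library are available. Lean on these libraries where they do the work, as an engineer would, in place of code of your own. Each camera call takes 0.05 s, during which the arm holds its last target. There are 200 camera calls.

## Working session

There is one attempt and no reset: what is moved stays moved. The work goes in short steps, Python scripts to look and compute and a shell command to move; the robot and the scene stay as the last step left them, time stands still between calls to the robot, and variables do not carry over. Pictures are saved under pics/ and viewed, at most 10 in all, crops included, and the job is handed in when it is done.

```bash
ls; mkdir -p pics; cat > h.py <<'E'
import numpy as np, cv2
from cell import env
from scipy.spatial.transform import Rotation as Ro
def cam(n):
    c=env.read_camera(n); c['f']=240/np.tan(np.radians(c['fovy'])/2); return c
def pts(c):
    v,u=np.mgrid[:480,:640]; d=c['depth']
    P=np.stack([(u-c['cx'])/c['f']*d,(v-c['cy'])/c['f']*d,d],-1)
    return (P-c['t'])@c['R']
def ray(c,u,v,z):
    r=c['R'].T@np.array([(u-c['cx'])/c['f'],(v-c['cy'])/c['f'],1]); o=-c['R'].T@c['t']
    return o+r*(z-o[2])/r[2]
def proj(c,X):
    p=c['R']@np.array(X)+c['t']; return p[:2]/p[2]*c['f']+[c['cx'],c['cy']]
def save(c,name,box=None,k=1):
    im=c['color'][:,:,::-1]
    if box: im=im[box[1]:box[3],box[0]:box[2]]
    cv2.imwrite('pics/'+name,cv2.resize(im,None,fx=k,fy=k,interpolation=cv2.INTER_CUBIC))
E
python3 - <<'E'
from h import *
for n in ('scene','side','wrist'):
    c=cam(n); save(c,n+'0.png'); print(n,c['fovy'],-c['R'].T@c['t'],c['R'].round(2).tolist(),(c['depth']>0).mean())
print(env.get_obs())
E
```

```text
pics
scene 53.482383017579735 [ 1.03291119 -0.64798525  0.88831812] [[0.83, 0.56, 0.01], [0.41, -0.59, -0.7], [-0.39, 0.58, -0.72]] 0.9958723958333333
side 52.77729164344797 [0.0959672  0.67427699 1.0297933 ] [[-0.83, -0.56, -0.01], [-0.42, 0.62, -0.66], [0.38, -0.55, -0.75]] 0.9959798177083333
wrist 63.49977484030797 [ 0.29996352 -0.58113869  0.38412749] [[0.35, -0.94, -0.0], [-0.9, -0.34, 0.28], [-0.26, -0.1, -0.96]] 0.996064453125
{'time_s': 0.15, 'qpos': array([70.30814959, 18.4280236 , -4.01514999, 83.15931596,  1.29447401,
       78.54112197, -3.25930836]), 'joint_velocities': array([ 0.05107136, -0.06714192,  0.02812104, -0.32559131,  0.02855858,
        0.06009559,  0.04965733]), 'effort': array([-9.61670798e-05, -4.91793573e+01, -4.04588599e-01, -3.12873173e+01,
       -6.39330642e-02,  4.04524547e-02,  1.22645920e-04]), 'tool_pos': array([ 0.22745106, -0.60848788,  0.24372308]), 'tool_rot': array([-1.79916725e+02,  4.72766477e-03,  2.05014824e+01]), 'force': array([-0.09401439,  0.65479146, -0.2043796 ]), 'wrist_torque': array([ 0.02500435, -0.03701082, -0.04617057]), 'grasp_force': 0.0, 'grip_width': 0.08692587442239072}
```

View pics/scene0.png

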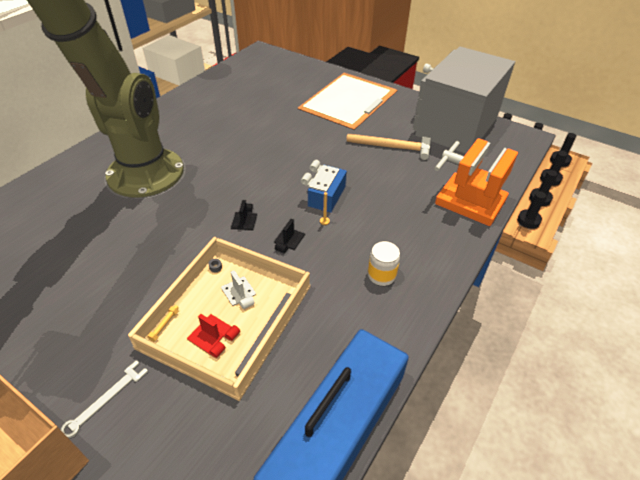

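View pics/side0.png

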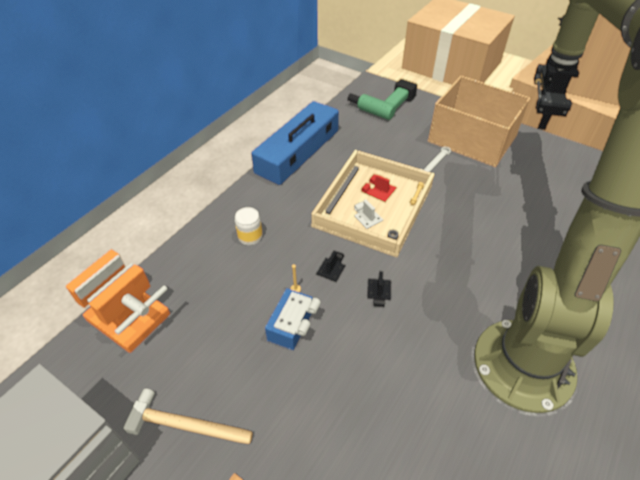

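The scene picture shows three leaf-shaped candidates. The steel leaf is in the crate at (238,290). The red leaf, also in the crate, is at (210,333), and two black ones stand on the bench at (243,215) and (288,236). The bare-steel one at (238,290) fits, since it is grey and has a single knuckle. The side picture shows it at (367,213). The jamb is at scene (325,185), side (293,315), with the pin beside it at scene (325,220).

```bash
python3 - <<'E'
from h import *
C={n:cam(n) for n in('scene','side')}
a=cv2.resize(C['scene']['color'][255:325,200:280],None,fx=5,fy=5,interpolation=2); b=cv2.resize(C['side']['color'][180:250,330:410],None,fx=5,fy=5,interpolation=2)
cv2.imwrite('pics/crop1.png',np.hstack([a,b])[:,:,::-1])
def rect(p): 
    r=cv2.minAreaRect((p[:,:2]*1000).astype(np.float32)); return np.round(cv2.boxPoints(r),1).tolist(),np.round(r[0],1),np.round(r[1],1),round(r[2],1)
boxes={'scene':{'leaf':(215,265,262,315),'jamb':(298,155,350,215)},'side':{'leaf':(345,192,390,232),'jamb':(262,282,325,350)}}
for n,c in C.items():
    P=pts(c); hsv=cv2.cvtColor(c['color'],cv2.COLOR_RGB2HSV); Z=P[...,2]
    for k,(x0,y0,x1,y1) in boxes[n].items():
        s=np.zeros((480,640),bool); s[y0:y1,x0:x1]=1
        g=s&(hsv[...,1]<60)&(hsv[...,2]>90)
        if k=='leaf':
            print(n,'webtop',rect(P[g&(Z>.055)&(Z<.08)]),(g&(Z>.055)).sum(), 'maxz',np.percentile(Z[g],98))
            print(n,'low',rect(P[g&(Z<.04)&(Z>.0)]),P[g&(Z<.04)].mean(0))
        else:
            print(n,'top',rect(P[g&(Z>.058)&(Z<.071)]),np.median(Z[g])); q=P[g&(Z>.074)]; print('knuckle',rect(q),q[:,2].max())
            bl=s&(hsv[...,1]>120)&(hsv[...,0]>95)&(hsv[...,0]<125)&(Z>.01); print('blue',rect(P[bl]))
E
```

```text
scene webtop ([[500.20001220703125, -183.8000030517578], [542.5, -201.5], [546.4000244140625, -192.1999969482422], [504.1000061035156, -174.60000610351562]], array([ 523.3, -188. ]), array([10. , 45.8]), 67.3) 105 maxz 0.06865114159373037
scene low ([[416.1000061035156, -174.0], [560.9000244140625, -236.5], [584.7999877929688, -181.3000030517578], [439.8999938964844, -118.80000305175781]], array([ 500.4, -177.7]), array([ 60.1, 157.8]), 66.6) [ 0.52817671 -0.1932743   0.02067015]
scene top ([[431.20001220703125, 261.79998779296875], [453.3999938964844, 152.39999389648438], [528.0, 167.60000610351562], [505.8999938964844, 277.0]], array([479.6, 214.7]), array([ 76.2, 111.6]), 11.5) 0.0029210216766917584
knuckle ([[405.6000061035156, 226.3000030517578], [1032.9000244140625, -648.0], [1085.699951171875, -610.0999755859375], [458.3999938964844, 264.20001220703125]], array([ 745.6, -191.9]), array([  64.9, 1076.1]), 35.7) 0.8883181237688932
blue ([[432.6000061035156, 239.89999389648438], [948.4000244140625, -694.5999755859375], [1032.9000244140625, -648.0], [517.0999755859375, 286.6000061
[... 490 characters left out ...]
.52683838 -0.18436579  0.01931502]
side top ([[435.29998779296875, 255.10000610351562], [455.20001220703125, 146.0], [538.0999755859375, 161.10000610351562], [518.0999755859375, 270.20001220703125]], array([486.7, 208.1]), array([ 84.2, 110.9]), 10.3) 0.0018184866944337857
knuckle ([[96.0, 674.2999877929688], [459.0, 153.89999389648438], [499.8999938964844, 182.39999389648438], [136.89999389648438, 702.7999877929688]], array([297.9, 428.4]), array([ 49.9, 634.5]), 34.9) 1.029793298754166
blue ([[96.0, 674.2999877929688], [504.29998779296875, 135.3000030517578], [584.5999755859375, 196.1999969482422], [176.3000030517578, 735.0999755859375]], array([340.3, 435.2]), array([100.7, 676.2]), 37.1)
```

View pics/crop1.png

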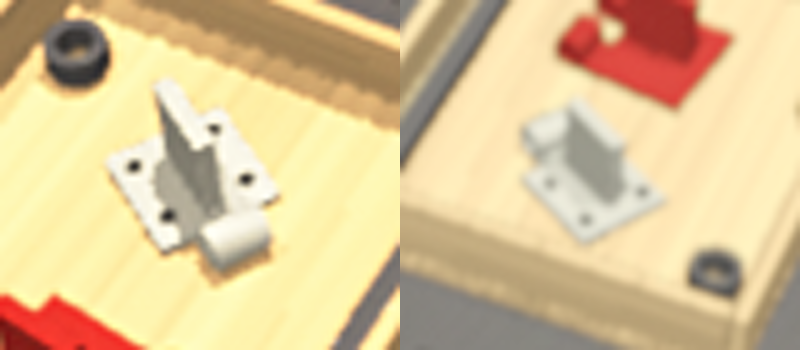

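The crop confirms it: bare steel, one middle knuckle, web top at (0.523,-0.188), yaw about -23.5°. Next I move above it.

```bash
python3 -m creep '[60,1.4,-0.95,0,0,0,0.7, 60,2.8,-1.9,0,0,0,1.5, 60,4.2,-2.9,0,0,0,2.2, 60,5.6,-3.8,0,0,0,3, 60,7,-4.8,0.2,0,0,3.7, 60,8.4,-5.7,0.4,0,0,4.4, 60,9.8,-6.7,0.6,0,0,5.2, 60,11.2,-7.65,0.8,0,0,5.9, 60,12.6,-8.6,1,0,0,6.6, 60,14.15,-9.66,1.2,0,0,7.33, 60,14.15,-9.66,1.2,0,0,7.33, 60,14.15,-9.66,1.2,0,0,7.33]'
cat > leaf.py <<'E'
from h import *
import sys
c=cam('wrist'); save(c,sys.argv[1]); P=pts(c); Z=P[...,2]; hsv=cv2.cvtColor(c['color'],cv2.COLOR_RGB2HSV)
g=(c['depth']>0)&(hsv[...,1]<50)&(hsv[...,2]>70)&(Z>.012)&(Z<.075)&(np.hypot(P[...,0]-.5235,P[...,1]+.1885)<.06)
w=g&(Z>.062); r=cv2.minAreaRect((P[w][:,:2]*1000).astype(np.float32)); print('web',r,np.percentile(Z[w],50),w.sum())
pl=g&(Z<.021)&(Z>.013); print('plate',cv2.minAreaRect((P[pl][:,:2]*1000).astype(np.float32)))
o=env.get_obs(); print(o['tool_pos'],o['tool_rot'],'web px',proj(c,[.5235,-.1885,.066]))
E
python3 leaf.py w1.png
```

```text
time_s: 1.45
tool_pos: [0.5252, -0.1848, 0.2082]
tool_rot: [-179.9, 0.0, -23.1]
force: [0.6, -0.1, 0.2]
grip_width: 0.0599
grasp_force: 0.0
web ((524.4523315429688, -189.2940673828125), (9.24267578125, 43.8118896484375), 66.95732116699219) 0.06626788111997338 740
plate ((522.8112182617188, -188.50021362304688), (59.51140594482422, 63.9190788269043), 67.01909637451172)
[ 0.52393495 -0.18775389  0.20826138] [ 1.79979921e+02  3.79510381e-02 -2.33071314e+01] web px [332.63944813 233.40805196]
```

The wrist view measures the web at (0.5244,-0.1892), 9x44 mm as expected, yaw -23.0°, so the gripper is aligned. I'll go down and grip.

```bash
python3 -m creep '[60,0.03,0.03,1.2,0,0,0, 60,0.03,0.03,2.4,0,0,0, 60,0.03,0.03,3.6,0,0,0, 60,0.03,0.03,4.5,0,0,0, 60,0.03,0.03,5,0,0,0, 60,0.03,0.03,5.4,0,0,0, 60,0.03,0.03,5.4,0,0,0, 60,0.03,0.03,5.4,0,0,0]' 45 && python3 -m creep '[0,0,0,0,0,0,0, 0,0,0,0,0,0,0, 0,0,0,0,0,0,0, 0,0,0,0,0,0,0, 0,0,0,0,0,0,0, 0,0,0,0,0,0,0, 0,0,0,0,0,0,0, 0,0,0,0,0,0,0, 0,0,0,0,0,0,0]' 45; python3 -c "
from cell import env;print(env.get_obs())"
```

```text
time_s: 2.3
tool_pos: [0.5249, -0.1907, 0.0476]
tool_rot: [180.0, -0.1, -23.5]
force: [-1.0, 0.2, 0.6]
grip_width: 0.0599
grasp_force: 0.0
time_s: 3.2
tool_pos: [0.5242, -0.19, 0.0465]
tool_rot: [180.0, 0.0, -23.5]
force: [0.2, 0.1, 0.6]
grip_width: 0.0096
grasp_force: 45.0
{'time_s': 3.2, 'qpos': array([  35.14638793,   19.10262111,  -20.63648935,  107.69746952,
          8.13892593,   54.62215202, -102.66029301]), 'joint_velocities': array([ 0.0546204 , -0.09322256, -0.00422113, -0.05456173, -0.05190452,
        0.01807055,  0.02000398]), 'effort': array([-7.14950915e-02, -4.25892806e+01, -3.27428140e+00, -2.58893234e+01,
       -8.95481586e-03, -1.27161923e-01,  8.61653272e-03]), 'tool_pos': array([ 0.52416003, -0.18997754,  0.04653587]), 'tool_rot': array([ 1.79994207e+02,  2.59002190e-03, -2.34841452e+01]), 'force': array([0.19554178, 0.06719353, 0.6170113 ]), 'wrist_torque': array([0.04589602, 0.02528021, 0.08291535]), 'grasp_force': 44.99672122299671, 'grip_width': 0.009601990982211981}
```

```bash
python3 -m creep '[0,0,0,-0.2,0,0,0, 0,0,0,-0.8,0,0,0, 0,0,0,-2,0,0,0, 0,0,0,-3.2,0,0,0, 0,0,0,-4.4,0,0,0, 0,0,0,-5.6,0,0,0, 0,0,0,-6,0,0,0, 0,0,0,-6,0,0,0]'
python3 - <<'E'
from h import *
o=env.get_obs(); print(o['grip_width'],o['grasp_force'],o['force'])
for n,(x0,y0,x1,y1) in {'scene':(298,155,350,215),'side':(262,282,325,350)}.items():
    c=cam(n); P=pts(c); Z=P[...,2]; s=np.zeros((480,640),bool); s[y0:y1,x0:x1]=1
    hsv=cv2.cvtColor(c['color'],cv2.COLOR_RGB2HSV)
    s&=(c['depth']>0)&(hsv[...,1]<60)&(hsv[...,2]>90)
    for a,b in((.062,.0685),(.074,.09)):
        q=P[s&(Z>a)&(Z<b)]; print(n,a,len(q),cv2.minAreaRect((q[:,:2]*1000).astype(np.float32)))
E
```

```text
time_s: 4.0
tool_pos: [0.525, -0.1901, 0.228]
tool_rot: [180.0, -0.2, -23.5]
force: [-0.1, -0.4, -4.1]
grip_width: 0.0095
grasp_force: 45.0
0.009542024947153439 44.99620830640197 [-0.14801098 -0.38820265 -4.05632328]
scene 0.062 375 ((479.52667236328125, 213.647705078125), (75.75700378417969, 107.24024200439453), 12.780427932739258)
scene 0.074 122 ((479.0931701660156, 173.88259887695312), (57.33875274658203, 167.59156799316406), 40.90386962890625)
side 0.062 772 ((482.1593322753906, 207.82470703125), (75.72956848144531, 107.95774841308594), 12.841545104980469)
side 0.074 201 ((452.4521179199219, 203.65997314453125), (20.812576293945312, 91.83724975585938), 11.658964157104492)
```

Gripped and lifted: the force reading is -4.1 N, so about 0.41 kg. Jamb bore is about (0.4525,0.2037), yaw about 12°. Moving to hover in front of it, slightly back and high.

```bash
python3 -m creep '[0,-0.4,-0.4,0,0,0,-0.3, 0,-1.2,-1.3,0,0,0,-0.8, 0,-2.1,-2.4,0,0,0,-1.4, 0,-3,-3.4,0,0,0,-2, 0,-4,-4.5,0,0,0,-2.7, 0,-5,-5.6,0,0,0,-3.3, 0,-6,-6.7,0.2,0,0,-4, 0,-7,-7.9,0.4,0,0,-4.6, 0,-8,-9,0.6,0,0,-5.3, 0,-8.6,-9.7,0.8,0,0,-5.7, 0,-8.9,-10,0.9,0,0,-5.92, 0,-8.9,-10,0.9,0,0,-5.92]'
cat > look.py <<'E'
from h import *
import sys
np.set_printoptions(precision=4,suppress=True)
c=cam('wrist'); save(c,sys.argv[1]); P=pts(c); Z=P[...,2]; hsv=cv2.cvtColor(c['color'],cv2.COLOR_RGB2HSV)
o=env.get_obs(); T=o['tool_pos']; print(T,o['tool_rot'],o['force'],o['grip_width'])
y=np.radians(12.); xj=np.array([np.cos(y),np.sin(y)]); yj=np.array([-xj[1],xj[0]])
B=np.array([.4525,.2037])
print('bore px',proj(c,[*B,.071]))
g=(c['depth']>0)&(hsv[...,1]<60)&(hsv[...,2]>70)
def lab(m,n):
    r=cv2.minAreaRect((P[m][:,:2]*1000).astype(np.float32)); print(n,m.sum(),np.round(r[0],1),np.round(r[1],1),round(r[2],1),np.percentile(Z[m],[5,50,95]))
near=np.hypot(P[...,0]-B[0],P[...,1]-B[1])<.1
lab(g&near&(Z>.0725)&(Z<.086),'fixed knuckles')
lab(g&near&(Z>.063)&(Z<.069),'fixed leaf top')
E
python3 look.py w2.png
```

```text
time_s: 5.3
tool_pos: [0.3966, 0.1929, 0.198]
tool_rot: [180.0, 0.2, 12.3]
force: [-0.1, -0.8, -4.1]
grip_width: 0.0097
grasp_force: 45.0
[0.3979 0.1911 0.1984] [179.9397   0.127   12.1078] [ 0.3679 -0.7155 -3.4931] 0.009851622041761616
bore px [328.1766 158.1192]
fixed knuckles 2758 [454.1 205. ] [21.7 90. ] 11.9 [0.0749 0.0807 0.0827]
fixed leaf top 12620 [481.6 210.8] [ 73.5 100.2] 12.4 [0.0652 0.0664 0.0679]
```

View pics/w2.png

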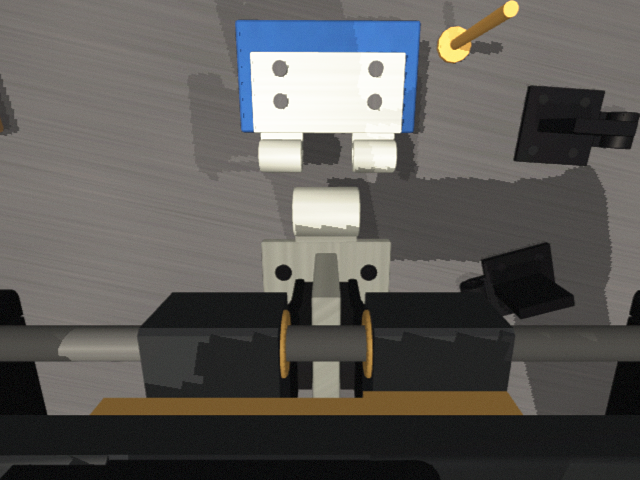

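The wrist view shows the held leaf's knuckle at (326,210), and the fixed knuckles at (280,155) and (375,155) with the gap at about (328,155). The pin at (455,45) and a black look-alike at (520,285) stay clear. Now I measure the held leaf's pose against the jamb.

```bash
cat >> look.py <<'E'
from scipy.optimize import least_squares
v,u=np.mgrid[:480,:640]
def cyl(Q,z0,L):   # fit axis of a horizontal-ish 11 mm cylinder to points; axis p0+ (yaw,roll)
    p=Q[np.abs(Q[:,2]-z0)<.012]; m=np.median(p,0)
    def f(q):
        d=np.array([-np.sin(q[3]),np.cos(q[3]),q[4]]); d/=np.linalg.norm(d)
        return np.linalg.norm(np.cross(p-[q[0],m[1],q[1]],d),axis=1)-.011
    s=least_squares(f,[m[0],m[2]-.008,0,y,0],loss='soft_l1',f_scale=.001).x
    d=np.array([-np.sin(s[3]),np.cos(s[3]),s[4]]); a=(p-[s[0],m[1],s[1]])@d
    lo,hi=np.percentile(a,[.5,99.5]); C=np.array([s[0],m[1],s[1]])+d*(lo+hi)/2
    print('cyl',len(p),C,'yaw %.2f tilt %.2f len %.4f'%(np.degrees(s[3]),np.degrees(s[4]),hi-lo)); return C,s[3]
X=np.array([np.cos(np.radians(o['tool_rot'][2])),np.sin(np.radians(o['tool_rot'][2]))]); Y=np.array([-X[1],X[0]])
rel=(P[...,:2]-T[:2]); rx=rel@X; ry=rel@Y; zb=T[2]-.0255
print('tool-held leaf:')
k=g&(rx>.031)&(rx<.055)&(np.abs(ry)<.022)&(Z>zb-.004)&(Z<zb+.015)
H,hy=cyl(P[k],zb+.007,.028)
pl=g&(rx>.013)&(rx<.026)&(np.abs(ry)<.034)&(np.abs(ry)>.006)&(abs(Z-zb+.005)<.006)
A=np.c_[rx[pl],ry[pl],np.ones(pl.sum())]; co=np.linalg.lstsq(A,Z[pl],rcond=None)[0]; print('plate slopes deg',np.degrees(co[:2]),'z at x20',co@[.02,0,1],'expected',zb-.005)
jx=(P[...,:2]-[.454,.205])@xj; jy=(P[...,:2]-[.454,.205])@yj
f=g&(abs(jx)<.012)&(abs(jy)<.048)&(Z>.066)&(Z<.086)
J,jyaw=cyl(P[f],.0755,.09)
e=J-H; Rt=Ro.from_euler('xyz',o['tool_rot'],degrees=True).as_matrix()
print('J-H world',e,'tool units',Rt.T@e/.03,'dyaw deg',np.degrees(jyaw-hy))
E
python3 look.py w3.png
```

```text
[0.3987 0.1902 0.1988] [179.9367   0.0802  11.9715] [ 1.0226  0.2245 -3.2767] 0.009187694658009025
bore px [324.7976 159.5672]
fixed knuckles 2765 [454.  205.1] [21.2 90.4] 12.1 [0.0743 0.0806 0.0827]
fixed leaf top 12526 [481.6 211. ] [ 73.2 100.2] 12.0 [0.0652 0.0664 0.0679]
tool-held leaf:
cyl 3303 [0.4388 0.2004 0.173 ] yaw 12.15 tilt -0.25 len 0.0276
plate slopes deg [-0.7884 -0.1618] z at x20 0.16830476303800943 expected 0.1683246714394627
cyl 2943 [0.454  0.2049 0.071 ] yaw 12.11 tilt -0.12 len 0.0890
J-H world [ 0.0153  0.0045 -0.1019] tool units [ 0.5334 -0.0457  3.3968] dyaw deg -0.04294864132409001
```

The cylinder fits agree closely: 16 mm forward, 1.4 mm sideways and 102 mm down remain, with yaw matched. I'll lower part way and look again.

```bash
python3 -m creep '[0,0,-0.05,0.3,0,0,0, 0,0,-0.05,0.8,0,0,0, 0,0,-0.05,1.3,0,0,0, 0,0,-0.05,1.8,0,0,0, 0,0,-0.05,2.1,0,0,0, 0,0,-0.05,2.3,0,0,0, 0,0,-0.05,2.3,0,0,0, 0,0,-0.05,2.3,0,0,0, 0,0,-0.05,2.3,0,0,0]'; python3 look.py w4.png
```

```text
time_s: 6.3
tool_pos: [0.3991, 0.1932, 0.1312]
tool_rot: [180.0, -0.1, 12.0]
force: [0.4, -0.5, -3.2]
grip_width: 0.0096
grasp_force: 45.0
[0.399  0.1933 0.1312] [179.9924  -0.0752  12.0382] [ 0.1373  0.4568 -2.5584] 0.00998024688163476
bore px [328.2393 173.9823]
fixed knuckles 4820 [454.  205.1] [21.7 89.8] 12.0 [0.0751 0.0807 0.0827]
fixed leaf top 22353 [481.4 210.9] [ 74.1 100.2] 12.0 [0.0652 0.0664 0.0679]
tool-held leaf:
cyl 3334 [0.4401 0.2025 0.1058] yaw 12.17 tilt 0.01 len 0.0275
plate slopes deg [ 0.1028 -0.0928] z at x20 0.101056778602043 expected 0.1006533833115891
cyl 5216 [0.454  0.205  0.0711] yaw 12.08 tilt -0.04 len 0.0887
J-H world [ 0.0139  0.0025 -0.0347] tool units [0.4675 0.0148 1.1585] dyaw deg -0.09050057558267745
```

```bash
python3 -m creep '[0,0,0.015,0.3,0,0,0, 0,0,0.015,0.6,0,0,0, 0,0,0.015,0.9,0,0,0, 0,0,0.015,1.1,0,0,0, 0,0,0.015,1.16,0,0,0, 0,0.1,0.015,1.16,0,0,0, 0,0.2,0.015,1.16,0,0,0, 0,0.3,0.015,1.16,0,0,0, 0,0.4,0.015,1.16,0,0,0, 0,0.47,0.015,1.16,0,0,0, 0,0.47,0.015,1.16,0,0,0, 0,0.47,0.015,1.16,0,0,0]'; sed -i 's/abs(ry)<.022/abs(ry)<.0155/; s/(abs(jy)<.048)/(abs(jy)<.048)\&(abs(jy)>.0175)/' look.py; python3 look.py w5.png; python3 look.py w6.png
```

```text
time_s: 7.55
tool_pos: [0.4123, 0.1956, 0.0957]
tool_rot: [180.0, 0.0, 12.0]
force: [-0.2, 1.0, -3.1]
grip_width: 0.0095
grasp_force: 45.0
[0.4123 0.1955 0.0956] [179.9931   0.017   12.04  ] [-0.4337  0.6224 -3.3723] 0.009261153603715669
bore px [327.719  214.3731]
fixed knuckles 10117 [444.2 203. ] [41.9 89.9] 12.0 [0.0747 0.0804 0.0825]
fixed leaf top 36230 [463.2 206.9] [111.5 100.8] 12.0 [0.0651 0.0663 0.0678]
tool-held leaf:
cyl 3332 [0.4533 0.2049 0.0703] yaw 11.95 tilt -0.12 len 0.0275
plate slopes deg [ 0.205  -0.0507] z at x20 0.0656008388802128 expected 0.06514977644865236
cyl 6981 [0.454  0.205  0.0711] yaw 12.10 tilt -0.07 len 0.0888
J-H world [0.0007 0.0001 0.0008] tool units [ 0.0229  0.0005 -0.0262] dyaw deg 0.15101189928869865
[0.4123 0.1955 0.0957] [179.988    0.0113  12.0433] [-0.2291 -0.3615 -3.1549] 0.009677211378745554
bore px [327.6716 214.2066]
fixed knuckles 10116 [444.2 202.8] [42.  89.7] 12.0 [0.0749 0.0804 0.0826]
fixed leaf top 36301 [463.2 207. ] [111.2 100.1] 12.1 [0.065  0.0663 0.0678]
tool-held leaf:
cyl 3333 [0.4532 0.2048 0.0703] yaw 12.07 tilt -0.08 len 0.0276
plate slopes deg [ 0.1339 -0.0697] z at x20 0.06556612082500002 expected 0.06517044881423015
cyl 6984 [0.454  0.205  0.0711] yaw 12.07 tilt -0.04 len 0.0888
J-H world [0.0007 0.0002 0.0008] tool units [ 0.0254  0.0003 -0.0275] dyaw deg -0.005628357672705722
```

View pics/w5.png

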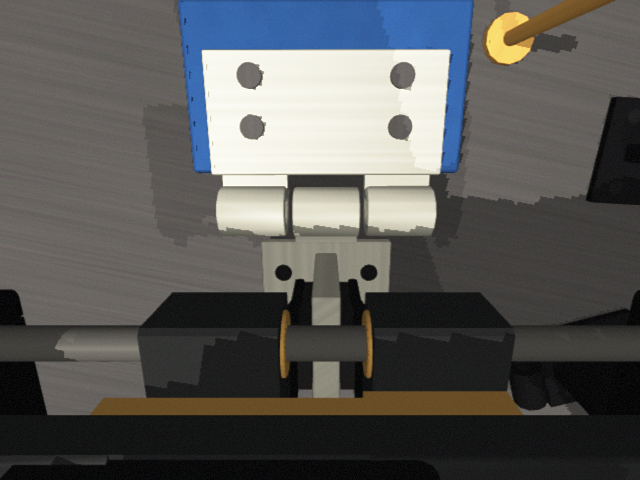

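The middle knuckle at (326,212) sits in line between the fixed ones at (252,212) and (400,212), with gaps on both sides. I'll take out the remaining 0.8 mm forward and 0.8 mm up, then let it settle.

```bash
python3 -m creep '[0,0.025,0,-0.027,0,0,0, 0,0.025,0,-0.027,0,0,0, 0,0.025,0,-0.027,0,0,0, 0,0.025,0,-0.027,0,0,0, 0,0.025,0,-0.027,0,0,0, 0,0.025,0,-0.027,0,0,0, 0,0.025,0,-0.027,0,0,0, 0,0.025,0,-0.027,0,0,0]'; python3 look.py w7.png
```

```text
time_s: 8.45
tool_pos: [0.4131, 0.1957, 0.0965]
tool_rot: [180.0, 0.0, 12.0]
force: [-0.7, 0.6, -3.8]
grip_width: 0.0096
grasp_force: 45.0
[0.4131 0.1957 0.0965] [179.995    0.0011  12.0395] [-1.1261  0.7539 -4.0871] 0.009663367064889797
bore px [327.6426 215.7554]
fixed knuckles 10001 [445. 203.] [40.9 89.7] 12.5 [0.0749 0.0808 0.0827]
fixed leaf top 35756 [463.4 207. ] [110.5 100.5] 12.0 [0.0653 0.0664 0.0678]
tool-held leaf:
cyl 3329 [0.4541 0.205  0.0711] yaw 12.10 tilt -0.09 len 0.0276
plate slopes deg [ 0.0557 -0.1209] z at x20 0.06639476600079176 expected 0.0660195753331536
cyl 6870 [0.454  0.205  0.0711] yaw 12.05 tilt -0.05 len 0.0888
J-H world [-0.0001  0.     -0.    ] tool units [-0.004  -0.0018  0.001 ] dyaw deg -0.04650781598528713
```

Lined up to about 0.1 mm, and the force reading is about the leaf's weight alone.

```bash
python3 -c "
from cell import env;print(env.sign_off())"
```

```text
the job is handed in; nothing more can be done
None
```

The job is handed in: the gripper holds the steel leaf with its knuckle in the jamb gap, the bores lined up to about 0.1 mm by the wrist camera, and the force reading shows little beyond the leaf's weight, so no sign of pressing on the block.

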